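# Lean a bottle in the slant rack

### The job

Put the square dropping bottle that stands on the bench into the free place of the sloping slant rack, the one with the green tab, so that it leans there like its neighbour: foot down on the ledge, a flat side against the backrest, in line with the tab. Keep hold of it until it is seated rather than dropping it in, and leave the neighbour bottle and the flask, reagent bottle and rubber bulb near the pick-up where they are.

Things in the scene. Friction and masses are not known exactly. Their poses are not given: they have to be found in the camera images.
- bottle: The bottle to move: clear square glass dropping bottle, round white ribbed cap, 60 to 115 g. Square body 39 x 39 mm up to 66 mm, cap 38 mm across up to 106 mm. Stands upright on the bench at the robot's right. Origin: centre of its underside; z along it to the cap, x and y square to the flat sides (any of the four may go to the backrest).
- green_tab: Green tab 36 mm wide, under the ledge's front edge at the free place. Its frame is that of a bottle seated there (give or take quarter turns about z): origin = centre of the bottle's foot, 55 mm above the bench; z up along the backrest, 30 deg from vertical; x square into the backrest (face at x = +20 mm); y along the rack. Ledge surface: z = 0, from the backrest to x = -12 mm.
- rack: Fixed slant rack: blue sheet-metal L (ledge 32 mm deep, backrest 74 mm high, 200 mm long, square to each other) on a wire frame. Two places, 45 mm to either side of its middle; 8 mm wires at both ends. Origin: on the bench below the L's inner corner (45 mm up), mid-length; z up, y along the rack, x level to its back, away from the robot: bottles lean to +x by 30 deg.
- neighbour: An identical square dropping bottle, loose, already leaning in the other place of the rack. Origin: centre of its underside, z along it to the cap.
- flask: Loose conical glass flask with red stopper, 64 mm wide, 106 mm high, beyond the bottle. Origin: centre of its underside.
- reagent: Loose round glass reagent bottle with green tape over its stopper, 55 mm wide, 93 mm high, beyond and right of the bottle. Origin: centre of its underside.
- bulb: Loose red rubber pipette bulb, 57 x 75 mm, 80 mm high, at the front right. Origin: centre of its underside.
Not all that is in view belongs to the job. Leave any blue or turquoise look-alike of the bottle alone.

How it is judged:
By the outcome, as a careful person would: the job done as asked, in the order asked, and still so for the second after the job is handed in, with the robot touching nothing.
It also fails if it takes over 42 s, if anything falls off the work surface, if the arm or the gripper's body presses on something with over 40 N, if the wrist force passes 120 N, or if a joint passes its speed limit or range.

### The arm

A 6-joint arm with a two-finger parallel gripper is mounted at the origin on a cart in front of the work surface, level with it; the furniture and walls round the work are solid. World frame = base frame: x ahead of the robot, y to its left, z up, the work surface at z = 0. Lengths are in m, angles in rad, forces in N, time in s.
With the tool pointing down it reaches from about 0.375 to 0.925 m from the base axis. Payload 5.7 kg.
Tool frame: the origin (TCP) lies midway between the tips of the shut fingers; the grasp point (between the pads) lies 19 mm behind it; z points along the fingers, y is the line along which they close (so a half turn about z gives the same grasp; the last joint's range is limited). The gripper opens to 88 mm and grips with 3 to 60 N. Pads are 20 mm wide; open, the fingers measure 115 mm over their backs; the gripper's body (75 mm by 178 mm) begins 61 mm behind the grasp point.
Start: joints at [1.046, 0.359, 1.51, -0, 1.272, -0.115], TCP at [0.239, 0.55, 0.195] pointing down, gripper open.
Joint ranges: [-2.97, 2.97], [-1.01, 2.36], [0.21, 2.38], [-0.96, 4.11], [0.2, 2.71], [-2.98, 2.98]. Speed limits (rad/s): [2.39, 2.39, 3.14, 3.14, 3.14, 3.14].

### API

Orientations are given as a unit quaternion [x, y, z, w].
In Python, from bench import move_ptp, servo_line, goto_joints, move_gripper, sleep, inverse_kinematics, capture, PlanningError, close_job, spot_in, silhouettes, current_clock, current_joint_pos, current_qvel, current_joint_torque, current_position, current_orientation, current_force, current_torque, current_finger_gap, current_grip_force gives the robot as it stands. Calls block until the motion is done:
- move_ptp(position, orientation): joint-space move of the TCP to a pose.
- servo_line(position, orientation=None, rate=0.15, contact_N=None): straight line of the TCP; orientation=None keeps the orientation; rate is the mean speed in m/s. With contact_N (N) it stops when the force on the tool has changed by that much, and returns True; else False.
- goto_joints(angles): joint-space move.
- move_gripper(opening): finger opening in m; the grip force is fixed at half the most; returns when the fingers have stopped.
- sleep(seconds).
- inverse_kinematics(position, orientation): joint angles nearest the present ones, or None.
- capture(name): name is "scene" or "top"; returns a dict with "image" (400x640x3 uint8, blue, green, red), "range_z" (400x640 float32, m along the optical axis (not along the pixel's ray), 0 where there is no reading), "intrinsics" (3x3 intrinsics, pixels), "R" (3x3) and "t" (3): a world point X has camera coordinates R X + t. Camera axes: x right, y down, z forward; pixel columns grow to the right and rows downward; lengths in m; the calibration is good to about 2 mm. A picture is of the moment at which its call begins.
A pose or a line that the arm cannot do raises PlanningError and nothing moves.
- close_job(): hands the job in; it is judged then, once.
Trained networks look in the newest picture that a camera, given by its name, has taken for a name from the list of things; names that differ only in an ending like _2 or _b are one class to them, and where a whole thing is asked for, a point or a joint stands for the part that bears it (a point fixed in the world has none). Each returns a list of dicts, best first, with "conf" (0 to 1); they miss things now and then, are a little off and sometimes report something else, mostly with a low value. They report only what shows in the picture. A call takes as long as a camera call. They do not tell look-alikes from the thing itself.
- spot_in(camera, query): "xy" ([column, row] in pixels, amid what is visible of it).
- silhouettes(camera, query): "region" (400x640 bool, what is visible of it) and "xy" ([column, row] in pixels, amid what is visible of it).
Readings, each from a call of its own:
- current_clock(): time.
- current_joint_pos(): joint angles.
- current_qvel(): joint speeds.
- current_joint_torque(): joint torques, N m.
- current_position(): TCP position.
- current_orientation(): TCP orientation.
- current_force(): force on the tool from outside, world axes, zero at the start.
- current_torque(): the same for the moment, N m.
- current_finger_gap(): finger opening in m.
- current_grip_force(): force on a finger pad.
Only numpy, scipy, OpenCV 4.12 (cv2) and the standard library are available. Lean on these libraries where they do the work, as an engineer would, in place of code of your own. Each camera call takes 0.05 s, during which the arm holds its last target. There are 200 camera calls.

## Working session

There is one attempt and no reset: what is moved stays moved. The work goes in short steps, each a Python script; the robot and the scene stay as the last script left them, time stands still between calls to the robot, and variables do not carry over. Pictures are saved under pics/ and viewed, at most 10 in all, crops included, and the job is handed in when it is done.

```bash
mkdir -p pics; ls; python3 - <<'E'
from bench import *
import cv2, pickle
D={}
for c in ("scene","top"):
    d=capture(c); cv2.imwrite(f"pics/{c}0.png",d["image"]); D[c]=d
    print(c,d["intrinsics"].tolist(),d["R"].tolist(),d["t"].tolist())
    for q in ("bottle","green_tab","rack","neighbour","flask","reagent","bulb"):
        s=silhouettes(c,q); print(q,[(round(k["conf"],2),[int(v) for v in k["xy"]],int(k["region"].sum())) for k in s[:4]])
        D[c,q]=s
pickle.dump(D,open("d0.pkl","wb")); print(current_clock())
E
```

```text
pics
scene [[400.01224320458226, 0.0, 322.489957980336], [0.0, 400.01224320458226, 197.27377043745227], [0.0, 0.0, 1.0]] [[0.9022243938738153, -0.4309111425581998, 0.01751371800085522], [-0.22831329865356648, -0.5116971372539014, -0.8282747595961675], [0.3658745423734125, 0.7432910782091687, -0.5600483838899076]] [-0.45724413037043976, 0.15077730388344965, 1.2422162412023658]
bottle [(0.83, [325, 223], 371), (0.77, [310, 247], 456), (0.68, [338, 240], 416)]
green_tab []
rack [(0.73, [297, 151], 658)]
neighbour [(0.71, [290, 133], 250)]
flask [(0.91, [384, 233], 432)]
reagent [(0.59, [406, 246], 218)]
bulb [(0.66, [342, 291], 413)]
top [[452.82160838217703, 0.0, 313.8683058571186], [0.0, 452.82160838217703, 204.81808127439317], [0.0, 0.0, 1.0]] [[-0.012291821366208391, -0.9999145480194161, 0.00445059396350211], [-0.9931814237996937, 0.011692778468250361, -0.11599111324108359], [0.11592916176145965, -0.005845989293452415, -0.9932402800241573]] [-0.0022189895902034185, 0.5074444221181558, 1.3903081168676827]
bottle [(0.63, [387, 224], 197), (0.54, [383, 256], 195), (0.44, [358, 220], 177)]
green_tab []
rack [(0.93, [203, 196], 1765)]
neighbour [(0.86, [180, 188], 381)]
flask [(0.76, [390, 175], 280)]
reagent [(0.77, [422, 173], 311)]
bulb [(0.69, [441, 245], 295)]
0.8
```

View pics/scene0.png

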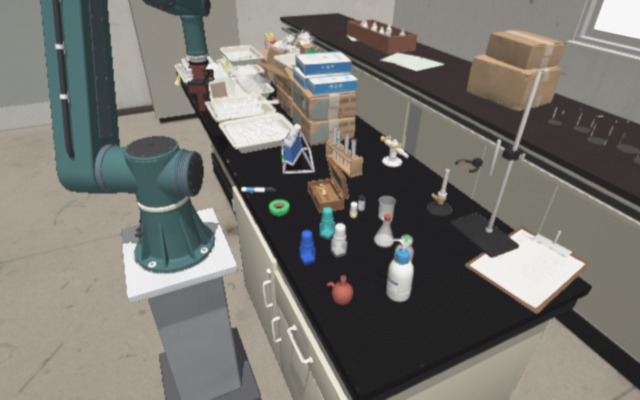

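View pics/top0.png

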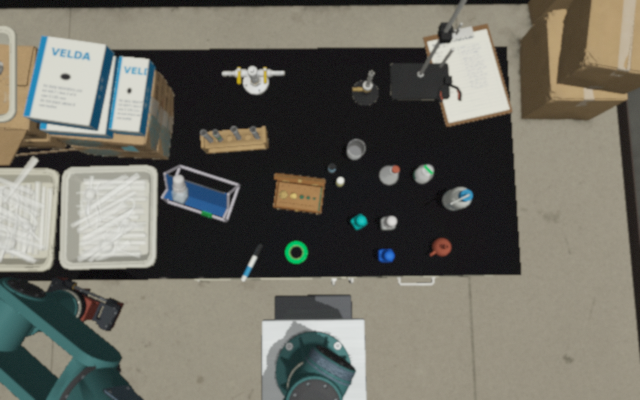

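The real (clear) bottle is at top (389,223) / scene (339,240). The turquoise one (360,222) and the blue one (386,256) are look-alikes. The green tab is at top (206,213), and the free place is to the right of the neighbour (180,188).

```bash
cat > h.py <<'E'
import numpy as np, cv2
def world(d,u,v,z):
    K=d["intrinsics"]; p=np.stack([(u-K[0,2])/K[0,0]*z,(v-K[1,2])/K[1,1]*z,z],-1)
    return (p-d["t"])@d["R"]
def pix(d,X):
    c=np.asarray(X)@d["R"].T+d["t"]; c=c@d["intrinsics"].T; return c[...,:2]/c[...,2:]
def cloud(d,m):
    v,u=np.nonzero(m&(d["range_z"]>0)); return world(d,u,v,d["range_z"][v,u]),u,v
E
python3 - <<'E'
from h import *
import pickle
D=pickle.load(open("d0.pkl","rb"))
np.set_printoptions(precision=3,suppress=True)
for c in ("scene","top"):
    d=D[c]
    for q in ("bottle","neighbour","flask","reagent","bulb"):
        for s in D[c,q]:
            P,u,v=cloud(d,s["region"]); n=s["region"].sum()
            print(c,q,n,len(P),np.percentile(P,[3,50,97],axis=0).ravel())
    hsv=cv2.cvtColor(d["image"],cv2.COLOR_BGR2HSV)
    R=D[c,"rack"][0]["region"]; box=cv2.dilate(R.astype(np.uint8),np.ones((25,25)))>0
    g=box&(abs(hsv[...,0].astype(int)-60)<15)&(hsv[...,1]>120)&(hsv[...,2]>60)
    P,u,v=cloud(d,g); print("green",len(P),u.mean() if len(u) else 0,v.mean() if len(v) else 0,P.mean(0))
    b=box&(abs(hsv[...,0].astype(int)-112)<14)&(hsv[...,1]>110)
    P,u,v=cloud(d,b); print("blue",len(P),P.min(0),P.max(0))
    np.save(f"blue_{c}.npy",P)
    m=[((150,110),(280,260)),((330,140),(450,280))] if 0 else None
t=D["top"]["image"]; s=D["scene"]["image"]
f=lambda im,x,y,w,h:cv2.resize(im[y:y+h,x:x+w],(400,300),interpolation=cv2.INTER_CUBIC)
cv2.imwrite("pics/crop.png",np.vstack([np.hstack([f(t,155,155,100,75),f(t,340,190,80,60)]),np.hstack([f(s,255,115,80,60),f(s,290,200,80,60)])]))
E
```

```text
scene bottle 371 371 [ 0.43  -0.17   0.006  0.444 -0.159  0.05   0.472 -0.141  0.106]
scene bottle 456 454 [ 0.328 -0.247  0.001  0.342 -0.24   0.051  0.39  -0.141  0.105]
scene bottle 416 412 [ 0.427 -0.258  0.008  0.44  -0.251  0.052  0.463 -0.226  0.106]
scene neighbour 250 249 [0.516 0.371 0.039 0.548 0.382 0.098 0.618 0.578 0.146]
scene flask 432 431 [ 0.498 -0.402  0.001  0.593 -0.262  0.04   0.619 -0.238  0.159]
scene reagent 218 217 [ 0.513 -0.447  0.032  0.599 -0.364  0.08   0.625 -0.333  0.174]
scene bulb 413 413 [ 0.345 -0.431  0.008  0.363 -0.414  0.039  0.386 -0.374  0.074]
green 1 283.0 156.0 [0.48  0.319 0.055]
blue 201 [0.478 0.273 0.043] [0.568 0.393 0.107]
top bottle 197 196 [ 0.429 -0.248  0.011  0.445 -0.227  0.077  0.463 -0.216  0.108]
top bottle 195 195 [ 0.33  -0.236  0.001  0.348 -0.215  0.083  0.366 -0.206  0.109]
top bottle 177 177 [ 0.432 -0.159  0.012  0.45  -0.139  0.094  0.473 -0.123  0.109]
top neighbour 381 381 [0.516 0.375 0.066 0.547 0.39  0.11  0.582 0.426 0.149]
top flask 280 279 [ 0.577 -0.264  0.012  0.596 -0.241  0.042  0.626 -0.221  0.106]
top reagent 311 310 [ 0.577 -0.37   0.007  0.596 -0.345  0.058  0.622 -0.327  0.095]
top bulb 295 295 [ 0.349 -0.423  0.007  0.371 -0.395  0.042  0.397 -0.371  0.078]
green 45 206.11111111111111 214.57777777777778 [0.48  0.326 0.039]
blue 982 [ 0.473  0.255 -0.007] [0.593 0.449 0.111]
```

View pics/crop.png

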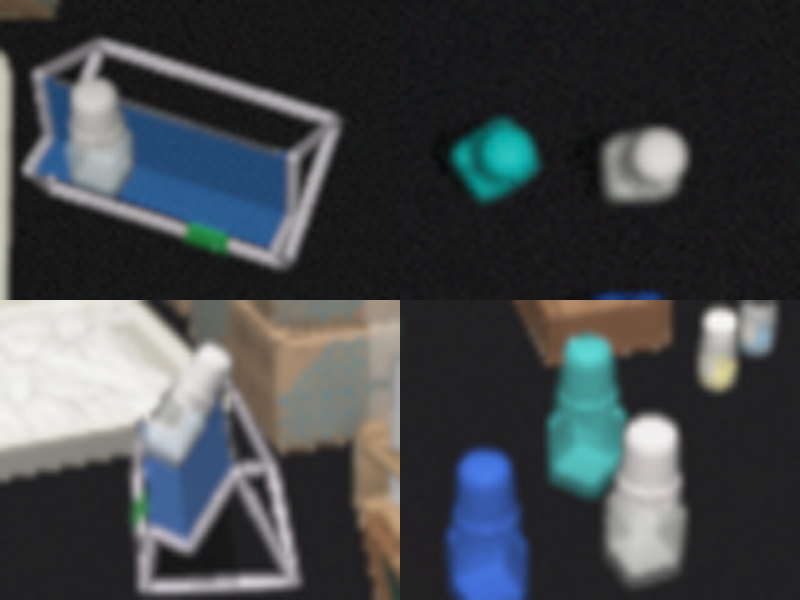

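```bash
cat > fit.py <<'E'
from h import *
import pickle
from scipy.optimize import least_squares, minimize
D=pickle.load(open("d0.pkl","rb")); np.set_printoptions(precision=4,suppress=True)
# rack
P=np.load("blue_top.npy"); P=P[P[:,2]>.03]; Ps=np.load("blue_scene.npy"); 
s3,c3=.5,np.sqrt(.75)
def res(p,P):
    cy,sy=np.cos(p[1]),np.sin(p[1]); r=cy*P[:,0]+sy*P[:,1]-p[0]; z=P[:,2]-.045
    return np.minimum(abs(c3*r-s3*z),abs(s3*r+c3*z))
for n,Q in(("top",P),("scene",Ps),("both",np.vstack([P,Ps]))):
    best=min((least_squares(res,[r0,y0],args=(Q,),loss="soft_l1",f_scale=.003) for r0 in np.arange(.3,.6,.02) for y0 in(-.4,-.3,-.2)),key=lambda o:o.cost)
    print(n,best.x,np.degrees(best.x[1]),np.median(res(best.x,Q)),len(Q))
    if n=="top": rk=best.x
d,yaw=rk; ex=np.array([np.cos(yaw),np.sin(yaw),0]); ey=np.array([-np.sin(yaw),np.cos(yaw),0])
a=P@ey; print("blue along",np.percentile(a,[0,1,2,98,99,100]))
G=D["top"]; hsv=cv2.cvtColor(G["image"],cv2.COLOR_BGR2HSV)
g=np.zeros((400,640),bool); g[195:230,190:225]=True
g&=(abs(hsv[...,0].astype(int)-60)<18)&(hsv[...,1]>100)&(hsv[...,2]>50); Pg,u,v=cloud(G,g)
print("tab along",np.percentile(Pg@ey,[2,50,98]), "n",len(Pg))
# bottles
def polys(d,x,y,w):
    R=np.array([[np.cos(w),-np.sin(w)],[np.sin(w),np.cos(w)]]); h=.0195
    sq=np.array([[h,h],[h,-h],[-h,-h],[-h,h]])@R.T+[x,y]
    t=np.linspace(0,6.28,24); ci=np.c_[np.cos(t),np.sin(t)]*.019+[x,y]
    o=[]
    for f,z0,z1 in((sq,0,.062),(ci,.066,.106)):
        X=np.vstack([np.c_[f,np.full(len(f),z)] for z in(z0,z1)])
        o.append(cv2.convexHull(pix(d,X).astype(np.float32)))
    return o
S=8
def iou(d,m,p):
    b=m[1]; im=np.zeros((b[3]*S,b[2]*S),np.uint8)
    for q in polys(d,*p): cv2.fillConvexPoly(im,np.round(((q-[b[0],b[1]]+.5)*S)).astype(np.int32),1)
    return (im&m[0]).sum()/(im|m[0]).sum()
ms=[]
for c,i in(("scene",2),("top",0)):
    r=D[c,"bottle"][i]["region"].astype(np.uint8); x,y,w,h=cv2.boundingRect(r); x-=5;y-=5;w+=10;h+=10
    ms.append((D[c],(cv2.resize(r[y:y+h,x:x+w].astype(np.float32),(w*S,h*S))>.5).astype(np.uint8) ,(x,y,w,h)))
def cost(p,k=(0,1)): return -sum(iou(ms[j][0],ms[j][1:],p) for j in k)
for k in((0,1),(0,),(1,)):
    out=[]
    for w in np.radians(np.arange(-45,45,5)):
        o=minimize(lambda q:cost([q[0],q[1],w],k),[.445,-.235],method="Nelder-Mead",options=dict(initial_simplex=[[.44,-.24],[.45,-.24],[.44,-.23]],xatol=2e-4,fatol=1e-4))
        out.append((-o.fun/len(k),np.degrees(w),*o.x))
    out=np.array(out); print(k);print(out[np.argsort(-out[:,0])[:7]])
E
python3 fit.py
```

```text
top [ 0.3894 -0.3239] -18.55599667972562 0.0011971824393259573 977
scene [ 0.3822 -0.3355] -19.222543637144234 0.0007942186922099024 201
both [ 0.3884 -0.3254] -18.642248200197887 0.001182036475221587 1178
blue along [0.4092 0.4119 0.4127 0.5949 0.5966 0.5986]
tab along [0.4434 0.4608 0.4828] n 53
(0, 1)
[[  0.8087 -15.       0.4478  -0.2335]
 [  0.8071 -10.       0.4481  -0.2333]
 [  0.8034 -20.       0.4478  -0.2336]
 [  0.8024  -5.       0.4484  -0.2332]
 [  0.8017   0.       0.4486  -0.2331]
 [  0.7987   5.       0.4485  -0.2328]
 [  0.7959  10.       0.4484  -0.2327]]
(0,)
[[  0.8294 -15.       0.4475  -0.235 ]
 [  0.8265 -20.       0.4469  -0.2361]
 [  0.8244 -40.       0.4466  -0.2367]
 [  0.8219 -45.       0.4445  -0.2411]
 [  0.8191 -10.       0.448   -0.2347]
 [  0.8134 -35.       0.4471  -0.2358]
 [  0.8121 -25.       0.4464  -0.2372]]
(1,)
[[  0.8222  10.       0.4477  -0.2315]
 [  0.818    5.       0.4484  -0.2324]
 [  0.8165  15.       0.447   -0.2311]
 [  0.8123   0.       0.4486  -0.233 ]
 [  0.8046  -5.       0.4483  -0.2328]
 [  0.8045  20.       0.4474  -0.2321]
 [  0.7999 -10.       0.4466  -0.2321]]
```

```bash
cat > poses.py <<'E'
import numpy as np
from scipy.spatial.transform import Rotation as Ro
def quat(x,y,z): return Ro.from_matrix(np.c_[x,y,z]).as_quat()
B=np.array([.448,-.233,0]); wb=np.radians(5); h=.055
def q_pick(s): 
    y=s*np.array([-np.sin(wb),np.cos(wb),0]); z=np.array([0,0,-1.]); return quat(np.cross(y,z),y,z)
d,yaw,al=.3884,np.radians(-18.64),.4605
ex=np.array([np.cos(yaw),np.sin(yaw),0]); ey=np.array([-np.sin(yaw),np.cos(yaw),0]); ez=np.array([0,0,1.])
xb=ex*np.cos(np.pi/6)-ez*.5; zb=ex*.5+ez*np.cos(np.pi/6)
F=d*ex+al*ey+.045*ez-.02*xb
def q_place(s): return quat(np.cross(s*ey,-zb),s*ey,-zb)
def tcp(dx,dz,dy=0): return F+xb*dx+ey*dy+zb*(h-.019+dz)
E
python3 - <<'E'
from h import *; from poses import *
from bench import *
import pickle
D=pickle.load(open("d0.pkl","rb")); np.set_printoptions(precision=3,suppress=True,linewidth=150)
P,_,_=cloud(D["top"],np.ones((400,640),bool)); P2,_,_=cloud(D["scene"],np.ones((400,640),bool)); P=np.vstack([P,P2])
ys=np.arange(.6,-.35,-.05)
print("y",ys)
for x in np.arange(.3,.9,.05):
    print(round(x,2),np.array([np.percentile(Q[:,2],98) if len(Q:=P[(abs(P[:,0]-x-.025)<.025)&(abs(P[:,1]-y-.025)<.025)])>3 else 0 for y in ys]))
print(F)
for s in(1,-1):
    for n,p,q in(("pick",B+[0,0,h-.019],q_pick(s)),("hi",B+[0,0,.25],q_pick(s)),("pl",tcp(0,0),q_place(s)),("pre",tcp(-.01,.12),q_place(s))):
        print(s,n,p,inverse_kinematics(p,q))
E
```

```text
y [ 0.6   0.55  0.5   0.45  0.4   0.35  0.3   0.25  0.2   0.15  0.1   0.05 -0.   -0.05 -0.1  -0.15 -0.2  -0.25 -0.3 ]
0.3 [0.342 0.614 0.641 0.054 0.006 0.006 0.006 0.005 0.015 0.017 0.004 0.021 0.021 0.005 0.005 0.006 0.005 0.106 0.006]
0.35 [0.086 0.054 0.05  0.056 0.007 0.005 0.005 0.007 0.006 0.017 0.006 0.022 0.022 0.005 0.005 0.006 0.007 0.106 0.005]
0.4 [0.078 0.07  0.064 0.055 0.005 0.006 0.005 0.006 0.006 0.006 0.005 0.006 0.005 0.005 0.005 0.106 0.104 0.107 0.091]
0.45 [0.065 0.075 0.064 0.057 0.006 0.013 0.062 0.062 0.005 0.006 0.009 0.041 0.042 0.041 0.006 0.108 0.106 0.107 0.082]
0.5 [0.056 0.055 0.053 0.061 0.112 0.123 0.099 0.11  0.107 0.007 0.042 0.041 0.028 0.043 0.005 0.006 0.005 0.006 0.006]
0.55 [0.056 0.054 0.043 0.056 0.127 0.15  0.111 0.015 0.064 0.006 0.131 0.134 0.134 0.135 0.054 0.033 0.005 0.095 0.103]
0.6 [0.055 0.054 0.054 0.052 0.097 0.014 0.013 0.006 0.006 0.006 0.007 0.007 0.006 0.006 0.054 0.006 0.005 0.106 0.106]
0.65 [0.344 0.345 0.33  0.29  0.287 0.006 0.078 0.07  0.068 0.068 0.074 0.007 0.005 0.006 0.005 0.068 0.069 0.006 0.007]
0.7 [0.346 0.346 0
[... 465 characters left out ...]
.9 [0.347 0.    0.004 0.006 0.006 0.006 0.006 0.082 0.103 0.104 0.103 0.08  0.007 0.006 0.005 0.006 0.014 0.01  0.021]
[0.499 0.318 0.055]
1 pick [ 0.448 -0.233  0.036] [-0.616  0.435  1.88  -0.     0.827 -2.275]
1 hi [ 0.448 -0.233  0.25 ] [-0.616  0.172  1.634 -0.     1.336 -2.275]
1 pl [0.516 0.312 0.086] [ 0.243  0.72   1.289  0.272  1.584 -1.062]
1 pre [0.565 0.296 0.195] [ 0.208  0.681  1.08   0.266  1.832 -1.028]
-1 pick [ 0.448 -0.233  0.036] [-0.616  0.435  1.88  -0.     0.827  0.867]
-1 hi [ 0.448 -0.233  0.25 ] [-0.616  0.172  1.634 -0.     1.336  0.867]
-1 pl [0.516 0.312 0.086] [0.243 0.72  1.289 0.272 1.584 2.08 ]
-1 pre [0.565 0.296 0.195] [0.208 0.681 1.08  0.266 1.832 2.114]
```

```bash
python3 - <<'E'
from poses import *; from bench import *; import cv2
np.set_printoptions(precision=4,suppress=True)
s=-1
move_ptp(B+[0,0,.25],q_pick(s)); move_gripper(.065)
servo_line(B+[0,0,.14],rate=.25)
print("contact",servo_line(B+[0,0,h-.019],rate=.12,contact_N=4),current_position())
move_gripper(0.0); print(current_finger_gap(),current_grip_force(),current_clock())
f0=np.array(current_force())
servo_line(B+[0,0,.12],rate=.15); print(np.array(current_force())-f0,current_finger_gap(),current_clock())
a=capture("scene"); b=capture("top")
f=lambda im,x,y:cv2.resize(im[y:y+120,x:x+160],(400,300),interpolation=cv2.INTER_CUBIC)
cv2.imwrite("pics/g1.png",np.hstack([f(a["image"],265,140),f(b["image"],310,150)]))
E
```

```text
contact False [ 0.4487 -0.2335  0.0367]
0.03448694428112553 29.807126778614474 6.425
[ 0.2075 -0.0684 -2.9374] 0.034673197685499965 7.1333
```

View pics/g1.png

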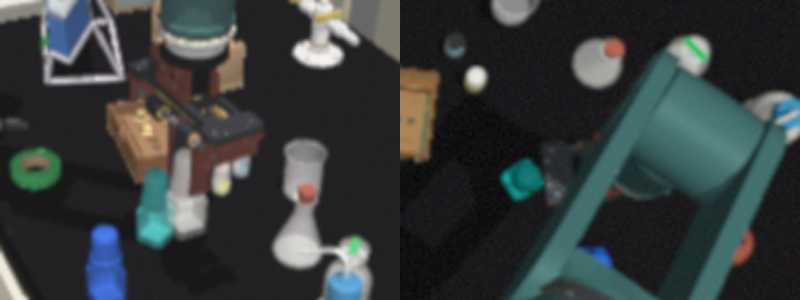

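The bottle is lifted (crop 185,215) and looks upright. The 34.5 mm gap is narrower than the 39 mm body, so I'm checking the hold up close.

```bash
python3 - <<'E'
from poses import *; from bench import *; import cv2
from h import *
np.set_printoptions(precision=4,suppress=True)
print(current_force(),current_finger_gap(),current_grip_force(),current_torque())
a=capture("scene"); im=a["image"]
T=np.array(current_position())
pt=[T+[0,0,-.0367],T+[0,0,.019],T+[0,0,.0693]]
print(pix(a,np.array(pt)))
u,v=pix(a,T).astype(int)
cv2.imwrite("pics/g2.png",cv2.resize(im[v-35:v+25,u-40:u+40],(800,600),interpolation=cv2.INTER_CUBIC)); print(u,v)
s=silhouettes("scene","bottle")
for k in s:
    P,_,_=cloud(a,k["region"]); print(k["conf"],k["xy"],np.percentile(P,[3,50,97],axis=0).ravel())
E
```

```text
[-0.437   0.1723 -1.5378] 0.03430892680115776 29.69234524149215 [ 0.0008  0.1957 -0.0118]
[[338.5561 230.8432]
 [339.3272 215.784 ]
 [340.0603 201.4688]]
339 221
0.95 [307.4, 248.5] [ 0.3278 -0.2473  0.0086  0.3402 -0.2409  0.0512  0.3605 -0.2237  0.1053]
0.9 [328.9, 222.4] [ 0.4285 -0.1698  0.0048  0.4419 -0.1581  0.0526  0.4628 -0.1394  0.1061]
0.86 [336.1, 219.0] [ 0.4253 -0.2557  0.002   0.4353 -0.246   0.1272  0.4898 -0.1666  0.1875]
```

View pics/g2.png

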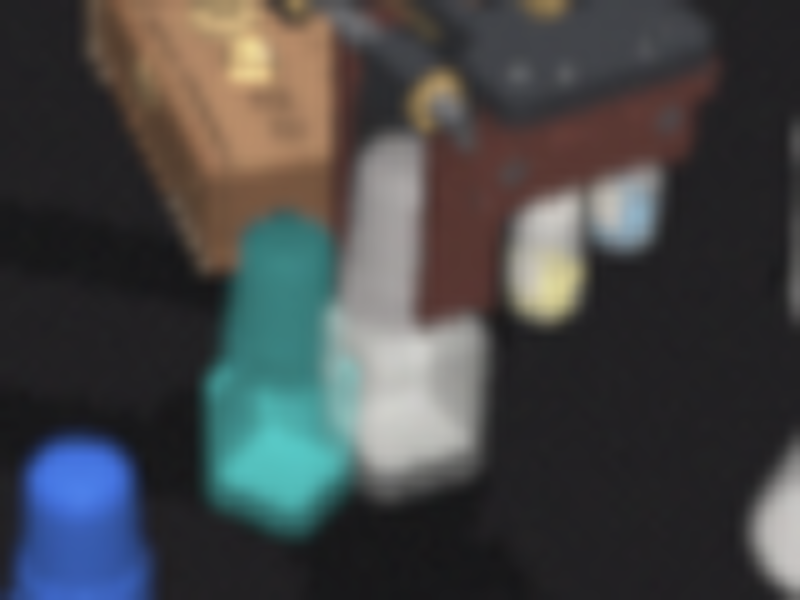

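The fingertips seem to end right at the shoulder of the square body (crop about 455,320). That is higher on the bottle than I intended, so I'm measuring it.

```bash
python3 - <<'E'
from poses import *; from bench import *; import cv2
from h import *
np.set_printoptions(precision=1,suppress=True)
a=capture("scene"); T=np.array(current_position()); print(T*1000)
crop=lambda X:(pix(a,X)-[299,186]+.5)*10
for w in (5,):
  for z in (-.0367,.0,.0293,.0693):
    c=[T+[.0276*np.cos(np.radians(w+k)),.0276*np.sin(np.radians(w+k)),z] for k in(225,135,315)]
    print("z",z,"near/left/right",crop(np.array(c)).ravel())
print("finger -y tip in/out",crop(np.array([T+[0,-.0175,0],T+[0,-.031,0],T+[-.01,-.0175,0],T+[-.01,-.031,0]])).ravel())
# depth along columns on the bottle & finger
for u in (337,340,343,346):
    v=np.arange(196,238,2); r=a["range_z"][v,u]; X=world(a,np.full(len(v),u),v,r); print(u,np.c_[v,X*1000].astype(int).tolist())
E
```

```text
[ 447.4 -232.6  119. ]
z -0.0367 near/left/right [381.2 510.4 311.4 437.1 493.  468.9]
z 0.0 near/left/right [386.  411.2 314.8 339.  499.7 370.3]
z 0.0293 near/left/right [389.9 329.4 317.7 258.1 505.2 289.1]
z 0.0693 near/left/right [395.5 213.7 321.7 143.9 513.  174.5]
finger -y tip in/out [434.9 388.3 456.9 414.9 404.1 397.1 426.  423.8]
337 [[196, 416, -267, 236], [198, 445, -216, 190], [200, 442, -222, 188], [202, 438, -230, 187], [204, 433, -239, 187], [206, 435, -237, 179], [208, 433, -241, 175], [210, 433, -240, 167], [212, 432, -242, 162], [214, 433, -241, 154], [216, 434, -241, 147], [218, 432, -245, 143], [220, 433, -244, 135], [222, 430, -250, 132], [224, 431, -249, 125], [226, 428, -254, 122], [228, 428, -254, 114], [230, 430, -252, 105], [232, 430, -253, 98], [234, 430, -253, 90], [236, 480, -164, 0]]
340 [[196, 420, -278, 242], [198, 420, -278, 236], [200, 450, -226, 188], [202, 444, -237, 190], [204, 442, -241, 186], [206, 441, -243, 180], [208, 440, -245, 175], [210, 438, -249, 172], [212, 440, -246, 162], [214, 439, -248, 157], [216, 437, -252, 153], [218, 440, -24
[... 481 characters left out ...]
 -257, 147], [220, 449, -250, 134], [222, 448, -253, 129], [224, 447, -255, 123], [226, 449, -252, 113], [228, 449, -253, 107], [230, 449, -253, 100], [232, 448, -255, 94], [234, 505, -159, -3], [236, 500, -168, -3]]
346 [[196, 421, -306, 259], [198, 429, -295, 243], [200, 424, -303, 243], [202, 421, -309, 241], [204, 422, -307, 234], [206, 423, -307, 227], [208, 452, -258, 181], [210, 453, -257, 173], [212, 453, -257, 166], [214, 453, -259, 160], [216, 455, -255, 150], [218, 461, -246, 135], [220, 459, -250, 131], [222, 459, -250, 124], [224, 458, -254, 119], [226, 458, -254, 112], [228, 460, -251, 102], [230, 460, -253, 96], [232, 461, -251, 87], [234, 512, -166, -1], [236, 508, -173, -3]]
```

```bash
python3 - <<'E'
from poses import *; from bench import *
from h import *
a=capture("scene"); T=np.array(current_position())
for _ in range(3):
    b=capture("scene"); a["range_z"]=a["range_z"]+b["range_z"]
a["range_z"]/=4
m=np.zeros((400,640),bool); m[212:238,326:352]=True
P,u,v=cloud(a,m); P=P[(abs(P[:,0]-T[0])<.04)&(abs(P[:,1]-T[1])<.035)&(P[:,2]>.084)&(P[:,2]<.13)]
# fit square: two visible faces with normals yaw w (-y face, -x face), half 19.5
from scipy.optimize import least_squares
def res(p):
    c,s=np.cos(p[2]),np.sin(p[2]); d=P[:,:2]-p[:2]; X=c*d[:,0]+s*d[:,1]; Y=-s*d[:,0]+c*d[:,1]
    return np.maximum(abs(X),abs(Y))-.0195
for w in(-20,-10,0,10,20):
    o=least_squares(res,[T[0],T[1],np.radians(w)],loss="soft_l1",f_scale=.002); print(len(P),o.cost,(o.x[:2]-T[:2])*1000,np.degrees(o.x[2]))
Q=P[(P[:,0]>.433)]; o=np.polyfit(Q[:,0],Q[:,1],1); print("face slope deg",np.degrees(np.arctan(o[0])),len(Q))
E
```

```text
203 9.331465575062998e-05 [-1.30164683 -1.76545672] 1.9415164677107872
203 9.33146557507068e-05 [-1.30164661 -1.76545688] 1.9415115136451997
203 9.331465575063284e-05 [-1.30164691 -1.76545666] 1.9415183812861363
203 9.331465575063043e-05 [-1.30164682 -1.76545672] 1.9415163462171543
203 9.331465575119414e-05 [-1.30164623 -1.76545716] 1.9415020038380133
face slope deg -2.1682465687405976 103
```

```bash
python3 - <<'E'
from poses import *; from bench import *; import cv2
from h import *
np.set_printoptions(precision=4,suppress=True)
r=Ro.from_rotvec(zb*np.radians(3.5)); q=(r*Ro.from_quat(q_place(-1))).as_quat()
T=np.array(current_position())
servo_line(T+[0,0,.14],rate=.3)
move_ptp(tcp(-.01,.14),q); print(current_clock(),current_finger_gap())
servo_line(tcp(-.008,.03),rate=.12)
sleep(.2)
L=lambda: ((np.array(current_position())-tcp(0,0))@np.c_[xb,ey,zb])*1000
print("pre",L(),current_force())
print(servo_line(tcp(-.008,-.008),rate=.025,contact_N=4),L(),current_force(),current_finger_gap(),current_clock())
a=capture("scene"); b=capture("top")
f=lambda im,x,y:cv2.resize(im[y:y+75,x:x+100],(400,300),interpolation=cv2.INTER_CUBIC)
cv2.imwrite("pics/p1.png",np.hstack([f(a["image"],250,105),f(b["image"],155,155)]))
E
```

```text
10.1583 0.03441628327171544
pre [-7.6616  0.2367 30.8169] [-0.0104  0.3641 -0.7186]
True [-7.7524 -0.0344 -0.7736] [ 2.0166 -0.8035  2.9583] 0.0341736019893011 12.55
```

View pics/p1.png

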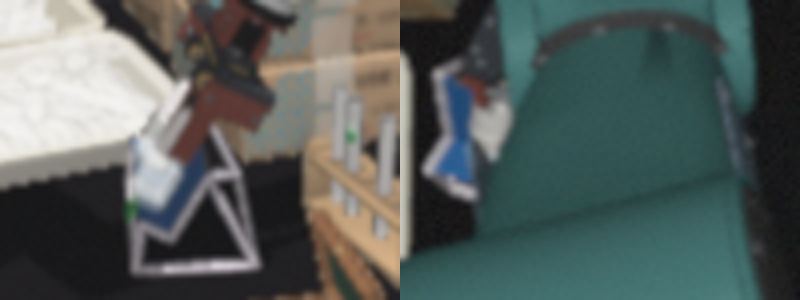

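The bottle touched the ledge at the expected depth. The gripper covers the neighbour's cap in the top view (crop about 475,90), but there was no force before contact. Next I push it gently onto the backrest.

```bash
python3 - <<'E'
from poses import *; from bench import *; import cv2
from h import *
np.set_printoptions(precision=4,suppress=True)
L=lambda: ((np.array(current_position())-tcp(0,0))@np.c_[xb,ey,zb])*1000
LF=lambda: np.array(current_force())@np.c_[xb,ey,zb]
p=np.array(current_position())
servo_line(p+zb*.001,rate=.02); sleep(.2); p=np.array(current_position()); print(L(),LF(),current_torque())
print(servo_line(p+xb*.016,rate=.02,contact_N=4),L(),LF(),current_torque(),current_clock())
p=np.array(current_position()); print(servo_line(p-zb*.005,rate=.02,contact_N=4),L(),LF(),current_torque(),current_clock())
a=capture("scene"); s=silhouettes("scene","green_tab"); print([(k["conf"],k["xy"]) for k in s])
cv2.imwrite("pics/p2.png",cv2.resize(a["image"][105:180,250:350],(800,600),interpolation=cv2.INTER_CUBIC))
E
```

```text
[-7.8257 -0.2655 -0.3483] [ 0.6253 -0.3543 -1.9062] [-0.1255 -0.1555 -0.0062]
True [ 1.279  -0.2824 -0.5109] [-1.7305  0.2526  4.0645] [ 0.1265  0.2535 -0.0211] 13.6417
True [ 1.2886 -0.1855 -0.5627] [-2.1652 -0.4404  5.2988] [-0.0247  0.3093  0.0875] 13.85
[]
```

View pics/p2.png

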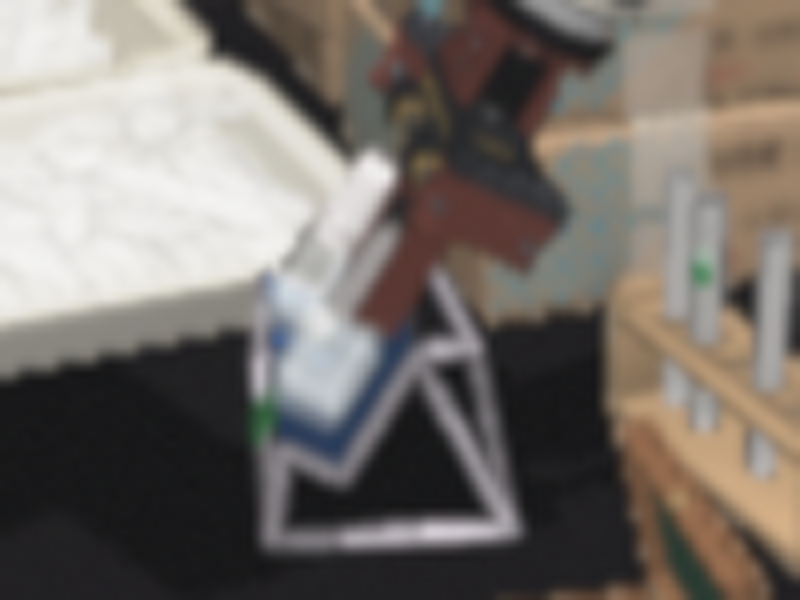

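Its tilt matches the neighbour's, its foot is on the ledge (crop 330,420), and both contacts came within 1.5 mm of prediction. Releasing now.

```bash
python3 - <<'E'
from poses import *; from bench import *; import cv2
from h import *
np.set_printoptions(precision=4,suppress=True)
move_gripper(.052); print(current_finger_gap(),current_force())
p=np.array(current_position()); print(servo_line(p+zb*.10,rate=.12,contact_N=5),current_force())
servo_line(p+zb*.13,rate=.15)
goto=np.array([-.2,.172,1.634,0,1.336,.867]); goto_joints(goto); print(current_clock())
a=capture("scene"); b=capture("top")
for n,c in(("scene",a),("top",b)):
  for k in silhouettes(n,"neighbour"):
    P,_,_=cloud(c,k["region"]); rel=(np.median(P,0)-F); print(n,k["conf"],k["xy"],np.median(P,0),rel@ey*1000)
f=lambda im,x,y,w,h:cv2.resize(im[y:y+h,x:x+w],(400,300),interpolation=cv2.INTER_CUBIC)
cv2.imwrite("pics/f1.png",np.vstack([np.hstack([f(a["image"],255,115,80,60),f(b["image"],155,155,100,75)]),np.hstack([f(a["image"],240,160,240,180),f(b["image"],330,140,160,120)])]))
E
```

```text
0.0520181101370765 [0.3517 0.7834 0.5608]
False [-0.0658 -1.0973  1.0058]
17.05
scene 0.75 [288.9, 133.1] [0.5424 0.3827 0.1066] 75.49819358157553
top 0.77 [179.1, 190.6] [0.5458 0.3885 0.1083] 82.09264717093646
```

View pics/f1.png

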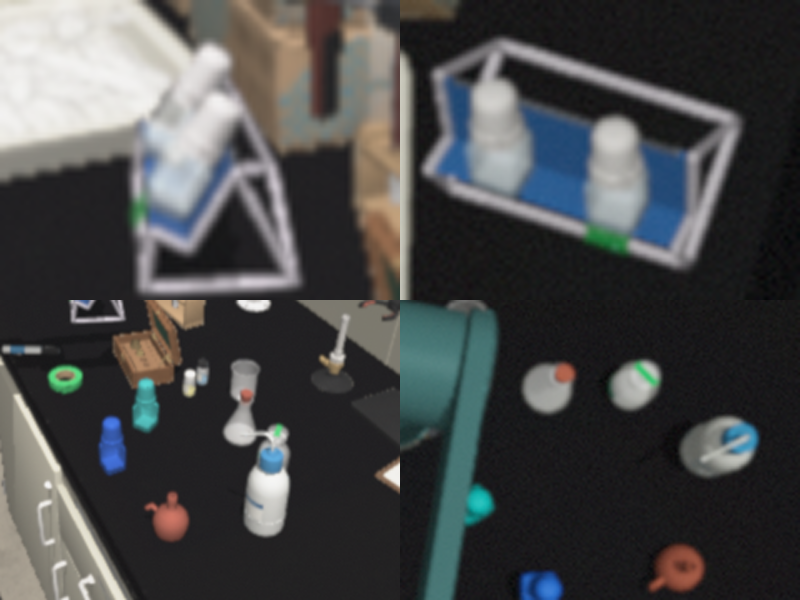

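The bottle leans parallel to its neighbour (top crop 617,170 versus 497,140, about 89 mm apart) and lines up with the tab (608,240). The neighbour, flask, reagent bottle and bulb haven't moved.

```bash
python3 -c "
from bench import *
print(close_job())"
```

```text
the job is handed in; nothing more can be done
None
```

The clear square bottle is seated in the green-tab place of the slant rack, leaning like its neighbour; it was held until it touched both ledge and backrest, the other items look undisturbed, and the job was handed in at about 17 s.

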